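# Feed a copper earth bar under the guard of a busbar punch with the push stick

### The job

Take the wooden push stick from its rubber mat and use it to push the copper bar lying in the infeed channel all the way under the guard of the punch, until the bar presses the sprung length stop hidden inside clearly inwards, but do not drive the stop to the end of its stroke. Leave the bar there, bearing on the stop, and lay the push stick back on its mat, flat as it lay; only the stick may touch the bar, keep the gripper off the punch head and guard, and leave the other things on the bench alone.

Things in the scene. Friction and masses are not known exactly. Their poses are not given: they have to be found in the camera images.
- head: Grey head and clear guard of a busbar punch, on its bed. Origin on the table below the middle of the guard's mouth; +x = feed direction, z up. The bed (top 30 mm above the table, 150 mm wide) runs x = -165 to 260 mm; on it two fences, 12 mm high, 16 mm thick, make a channel 44 mm wide about y = 0. Clear guard x = 0 to 110 mm, then the head, 140 mm wide, 130 mm above the bed, its ram 227 mm.
- mouth (a point): Middle of the guard's mouth at bed level (30 mm above the table), axes as the head's. The opening is 22 mm high, under a dark steel lip; the guard's top is 54 mm above the bed, the guard 112 mm wide.
- shoe_nose (a point): Under the clear guard, on the bed, 62 mm past the mouth: the nose of the steel hold-down shoe, flat from 83 to 105 mm past the mouth. It is sprung down on the bar with about 5 N: a hump of 6 to 15 N as the bar's front wedges under the nose, then a steady drag of 5 to 13 N, different each time, which also keeps the bar in place once the stick is withdrawn.
- stop_zone (a point): On the bed, 140 mm past the mouth, inside the head: the nearest place where the face of the hidden sprung stop may be. It stands 0 to 30 mm beyond this point along the feed, not measured, to be found by feel. It yields 0.8 N per mm over a 15 mm stroke, then is solid. Push it in by more than 5 mm (4 N on top of the drag), best 7 to 11 mm, never to the end.
- bar: Bare copper bar, 120 mm long (x) x 40 mm wide (y) x 8 mm thick, about 0.34 kg, lying flat in the channel, in front of the mouth or with its front end just in it. Origin: centre of its underside. +x points along the feed direction, so its front end is at x = +60 mm.
- bar_back (a point): Centre of the back end face of the copper bar (the end to be pushed), 60 mm behind the bar's centre, half-way up its thickness.
- stick_grip (a point): Point to grasp the wooden push stick (0.12 kg): middle of its upright grip block, 60 mm long (x) x 24 mm wide (y) x 55 mm high, 36 mm above the stick's flat underside. +x points to the tip. A blade 24 mm wide, 14 mm high runs forward from the block, undersides level; its flat end is 150 mm ahead of this point, the back of the block 30 mm behind it.
- stick_tip (a point): Centre of the flat end face of the push stick's blade: 150 mm ahead of the grip point and 7 mm above the underside.
- mat: Flat black rubber mat, fixed, 220 mm (x) x 120 mm (y), 3 mm thick, on which the push stick lies at the start, its tip towards +x of the mat and its grip point 50 to 70 mm behind the mat's centre. Origin: centre of its underside on the table.
- driver: Screwdriver lying on the bench, a bystander. Origin on its underside.
- offcut: Short copper offcut, 60 x 40 x 8 mm, a bystander on the bench. Origin: centre of its underside.
- jar: Small closed jar, 60 mm across and 75 mm high, a bystander. Origin: centre of its underside.
- labeller: Orange and grey hand-held label printer, 200 x 85 x 45 mm, a bystander. Origin: centre of its underside.

How it is judged (in metres and radians):
On the way, in this order (a step that is already met when the one before it is completed fails the run):
1. the push stick bears on the bar (contact force between stick and bar above 0.5 N), for 0.05 s.
2. pushed by the stick, the bar, wholly under the guard, presses the sprung stop with more than 4 N (contact force between bar and head above 4 N and contact force between stick and bar above 1 N and x of bar_back in the frame of head above 0.01 m), for 0.2 s.
At the end, for the whole second after the job is handed in: Bar flat, still, its back at least 10 mm inside the mouth, its front bearing on the sprung stop with over 1.5 N; stick lying on its underside on the mat, not touching the bar: grip point within 100 mm of the mat's centre along it and 60 mm across, tip within 125 and 65 mm (contact force between bar and head above 1.5 N and x of bar_back in the frame of head above 0.01 m and angle between bar's own z axis and vertical below 0.05 rad and linear speed of bar below 0.01 m/s and contact force between stick and bar below 0.1 N and height (world z) of stick_grip below 0.045 m and angle between stick_grip's own z axis and vertical below 0.06 rad and x of stick_grip in the frame of mat between -0.1 and 0.1 m and y of stick_grip in the frame of mat between -0.06 and 0.06 m and x of stick_tip in the frame of mat between -0.125 and 0.125 m and y of stick_tip in the frame of mat between -0.065 and 0.065 m).
It fails at once if the sprung stop driven to the end of its stroke (over 14 N between bar and punch head) (contact force between bar and head above 14 N).
It fails at once if the fingers touch the bar (contact force between the fingers and bar above 0.5 N).
It fails at once if the robot touches the head or its guard (contact force between any of the fingers, the arm and head above 1 N).
It fails at once if a bystander shifted by more than 30 mm (distance of any of driver, offcut, jar, labeller from where it was at the start of the episode above 0.03 m).
It also fails if it takes over 67 s, if anything falls off the work surface, if the arm or the gripper's body presses on something with over 40 N, if the wrist force passes 120 N, or if a joint passes its speed limit or range.

### The arm

A 6-joint arm with a two-finger parallel gripper is mounted at the origin on the work surface. World frame = base frame: x ahead of the robot, y to its left, z up, the work surface at z = 0. Lengths are in mm, angles in rad, forces in N, time in s.
With the tool pointing down it reaches from about 300 to 775 mm from the base axis. Payload 14.6 kg.
Tool frame: the origin (TCP) lies on the centre line of the jaws, within the pads' length; the fingertips stand 19 mm ahead of it and the grasp point (between the pads) is the TCP (bot.tip_reach is the distance from the TCP to the fingertips, in mm); y points along the fingers, x is the direction in which the jaws open and shut, and the axes are right-handed (so a half turn about y gives the same grasp; the last joint's range is limited). The gripper opens to 85 mm and grips with 20 to 120 N. Pads are 22 mm wide; open, the fingers measure 114 mm over their backs; the gripper's body (76 mm by 85 mm) begins 54 mm behind the grasp point. The pads swing forward as they close: fully open they stand 13 mm farther back than shut.
Start: joints at [-1.332, 0.3, 1.521, -0, 1.321, -0.067], TCP at [165.574, -524.476, 250.281] pointing down, gripper open.
Joint ranges: [-3.03, 3.03], [-0.79, 2.21], [0.23, 2.52], [-1.04, 4.18], [0, 3.07], [-2.55, 2.55]. Speed limits (rad/s): [2.22, 2.22, 2.57, 3.14, 3.14, 3.14].

### API

Orientations are given as a unit quaternion [w, x, y, z].
In Python, from rig import bot gives the robot as it stands. Calls block until the motion is done:
- bot.move_to(position, orientation): joint-space move of the TCP to a pose.
- bot.servo_line(position, attitude=None, speed=150, until_force=None): straight line of the TCP; attitude=None keeps the orientation; speed is the mean speed in mm/s. With until_force (N) it stops when the force on the tool has changed by that much, and returns True; else False.
- bot.move_joints(angles): joint-space move.
- bot.move_gripper(opening, grip_force=None): finger opening in mm; grip_force is the grip in N (None keeps the last); returns when the fingers have stopped.
- bot.dwell(seconds).
- bot.ik(position, orientation): joint angles nearest the present ones, or None.
- bot.read_state(): the state.
- bot.read_camera(name): name is "scene" or "top" or "wrist"; returns a dict with "image" (480x640x3 uint8, blue, green, red), "depth" (480x640 float32, mm along the optical axis (not along the pixel's ray), 0 where there is no reading), "fovy" (degrees; the focal length in pixels is half the picture's height over the tangent of half this angle, whatever the lens; pixels are square), "cx", "cy" (the principal point, pixels), "eye" and "attitude" of the camera in the world; the wrist camera has in their place "mount" (4x4, takes a point from camera to tool coordinates, whose origin is the TCP and whose axes are the tool frame's). Camera axes: x right, y down, z forward; pixel columns grow to the right and rows downward; lengths in mm; the calibration is good to about 2 mm. A picture is of the moment at which its call begins: read the wrist's pose just before it.
A pose or a line that the arm cannot do raises bot.MotionError and nothing moves.
- bot.finish_job(): hands the job in, once; it reports no verdict.
The state is a dict: "clock": time; "joint_positions": joint angles; "qvel": joint speeds; "effort": joint torques, N m; "ee_pos": TCP position; "tool_rot": TCP orientation; "ft_force": force on the tool from outside, world axes, zero at the start; "moment": the same for the moment, N m; "grip_width": finger opening in mm.
Only numpy, scipy, OpenCV 4.12 (cv2) and the standard library are available. Lean on these libraries where they do the work, as an engineer would, in place of code of your own. Each camera call takes 0.05 s, during which the arm holds its last target.

## Working session

There is one attempt and no reset: what is moved stays moved. The work goes in short steps, each a Python script; the robot and the scene stay as the last script left them, time stands still between calls to the robot, and variables do not carry over. Pictures are saved under pics/ and viewed, and the job is handed in when it is done.

```bash
ls; mkdir -p pics; python3 - <<'E'
from rig import bot
import cv2,numpy as np,pickle
s=bot.read_state();print(s)
for n in("scene","top","wrist"):
    c=bot.read_camera(n);cv2.imwrite(f"pics/{n}0.png",c["image"]);pickle.dump(c,open(f"pics/{n}0.pkl","wb"))
    print(n,{k:v for k,v in c.items() if k not in("image","depth")})
E
```

```text
pics
{'clock': 0.0, 'joint_positions': array([-1.33160720e+00,  3.00491847e-01,  1.52164711e+00,  1.53703033e-05,
        1.32068205e+00, -6.65857400e-02]), 'qvel': array([-1.41402674e-03, -3.41662950e-04, -1.80150581e-03,  4.77233492e-04,
        1.68229182e-03,  1.14768191e-06]), 'effort': array([-5.04210384e-04, -5.43495691e+01, -3.61797988e+01, -3.61804189e-05,
        3.90901099e-03,  1.17980921e-06]), 'ee_pos': array([ 165.52068911, -524.26002121,  249.68198706]), 'tool_rot': array([ 0.57059659, -0.57002958,  0.41835151, -0.41769346]), 'ft_force': array([0.32153529, 0.60736442, 0.67723456]), 'moment': array([-0.02446823,  0.03763417,  0.04219643]), 'grip_width': 85.31188818784872}
scene {'fovy': 56.1897950329644, 'cx': 317.55569416598877, 'cy': 234.7577362733336, 'eye': array([1029.04617916, -256.53959442,  740.19200562]), 'attitude': array([-0.31467387,  0.84558147,  0.40474908, -0.1488305 ])}
top {'fovy': 51.32389931795699, 'cx': 319.27041736054116, 'cy': 244.0232738085052, 'eye': array([ 412.79565365,   92.34998087, 1106.35005274]), 'attitude': array([ 0.07273238, -0.69648295,  0.71196738, -0.05219155])}
wrist {'fovy': 67.58143530557471, 'cx': 322.26432612316063, 'cy': 243.63965898946446, 'mount': array([[ 9.99998906e-01, -1.31483589e-03, -6.78279523e-04,
        -5.98582170e-02],
       [ 3.14533107e-04, -2.59039764e-01,  9.65866607e-01,
        -1.24889039e+02],
       [-1.44565745e-03, -9.65865763e-01, -2.59039067e-01,
         6.60883189e+01],
       [ 0.00000000e+00,  0.00000000e+00,  0.00000000e+00,
         1.00000000e+00]])}
```

View pics/top0.png

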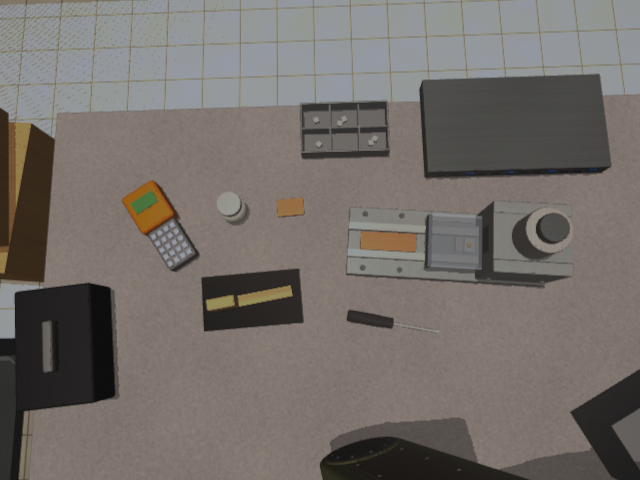

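View pics/scene0.png

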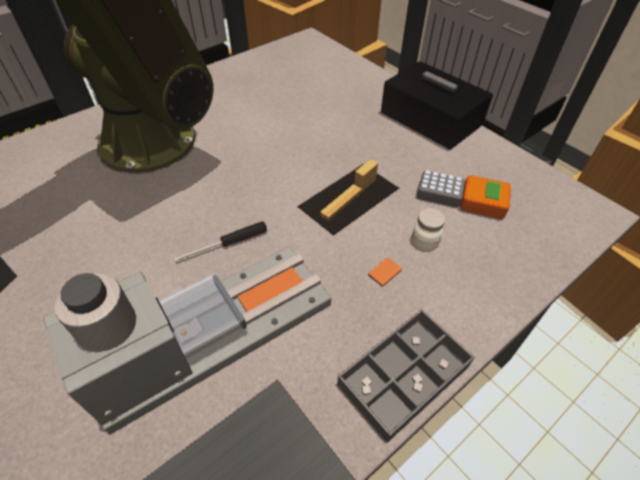

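View pics/wrist0.png

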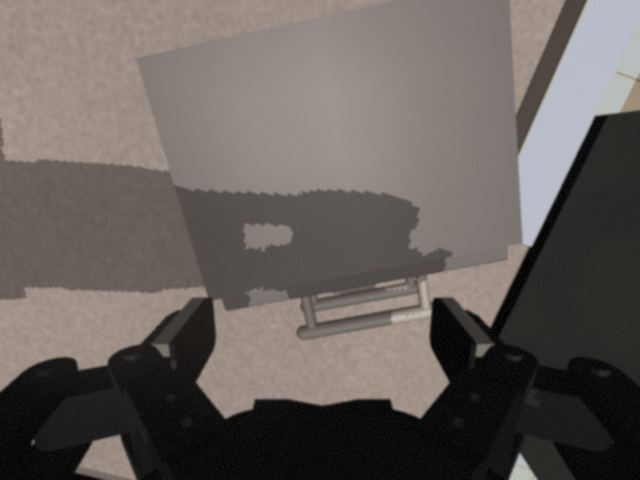

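```bash
cat > h.py <<'E'
import numpy as np,cv2,pickle
from scipy.spatial.transform import Rotation as R
def rot(q): return R.from_quat([q[1],q[2],q[3],q[0]])
def toq(r):
    q=r.as_quat(); return np.array([q[3],q[0],q[1],q[2]])
def cam(c,st=None):
    f=240/np.tan(np.radians(c["fovy"]/2))
    if "mount" in c:
        Rm=rot(st["tool_rot"]).as_matrix();M=c["mount"]
        A=Rm@M[:3,:3];e=np.array(st["ee_pos"])+Rm@M[:3,3]
    else: A=rot(c["attitude"]).as_matrix();e=np.array(c["eye"])
    return f,A,e
def onplane(c,u,v,z,st=None):
    f,A,e=cam(c,st);d=A@np.array([(u-c["cx"])/f,(v-c["cy"])/f,1]);return e+d*(z-e[2])/d[2]
def proj(c,p,st=None):
    f,A,e=cam(c,st);q=A.T@(np.array(p)-e);return np.array([c["cx"]+f*q[0]/q[2],c["cy"]+f*q[1]/q[2]])
def dep(c,u,v,st=None):
    f,A,e=cam(c,st);d=c["depth"][int(v),int(u)];return e+A@(np.array([(u-c["cx"])/f,(v-c["cy"])/f,1])*d)
def crop(im,x,y,w,h,s,name):
    cv2.imwrite(name,cv2.resize(im[y:y+h,x:x+w],None,fx=s,fy=s,interpolation=cv2.INTER_CUBIC))
E
python3 - <<'E'
from h import *
c=pickle.load(open("pics/top0.pkl","rb"))
crop(c["image"],190,250,130,95,6,"pics/t_stick.png")
crop(c["image"],335,190,250,110,3.2,"pics/t_head.png")
for n,(u,v) in dict(c=(319,244),matmid=(252,300),bar=(388,242),blade=(265,297),block=(220,303),ram=(553,228),bed=(355,215),table=(330,380)).items(): print(n,dep(c,u,v).round(1))
E
```

```text
c [611.6 123.4  -3. ]
matmid [ 412.8   92.3 1106.4]
bar [604.9 -27.3  38.4]
blade [493.3 242.7  19.2]
block [480.2 333.5  52.4]
ram [ 582.8 -285.1  257.4]
bed [668.4  41.8  31.6]
table [314.1 105.4  -1. ]
```

View pics/t_stick.png

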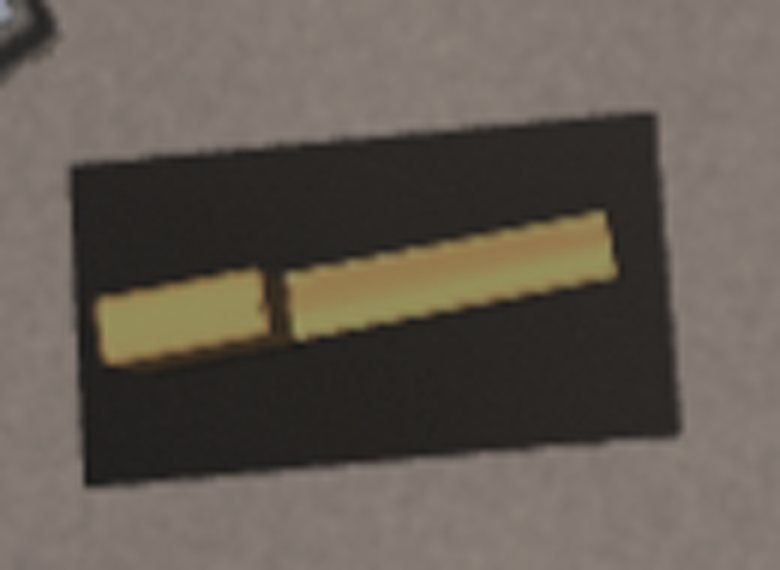

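View pics/t_head.png

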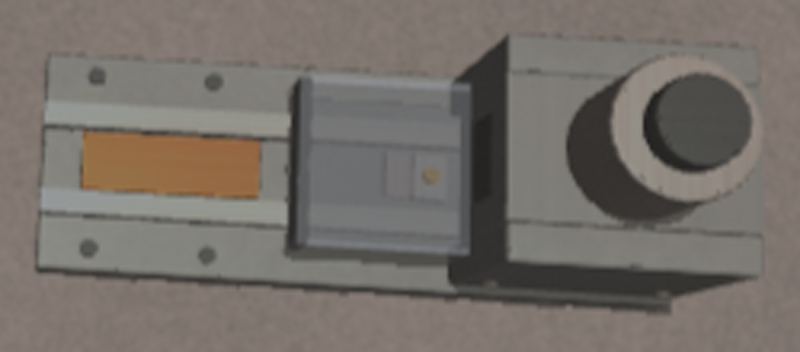

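```bash
python3 - <<'E'
from h import *
c=pickle.load(open("pics/top0.pkl","rb"))
c["cx"],c["cy"]
for u in range(206,240,4): print(u,[dep(c,u,v).round(0)[2] for v in (298,300,302,304,306,308)])
def P(pts,x,y,s,z): return np.array([onplane(c,x+(u+.5)/s-.5,y+(v+.5)/s-.5,z)[:2] for u,v in pts])
mat=P([(72,165),(655,115),(682,435),(86,485)],190,250,6,3); print("mat",mat.round(1),mat.mean(0))
for i in range(4): print(np.linalg.norm(mat[i]-mat[(i+1)%4]).round(1))
for z in (52,58):
  b=P([(97,297),(262,268),(272,333),(105,362)],190,250,6,z);print("block",z,b.round(1),b.mean(0).round(1),np.linalg.norm(b[0]-b[1]),np.linalg.norm(b[1]-b[2]))
t=P([(603,210),(616,275)],190,250,6,17);print("tip",t.mean(0),np.linalg.norm(t[0]-t[1]))
d=t.mean(0)-b.mean(0);print(np.linalg.norm(d),np.degrees(np.arctan2(d[1],d[0])))
bar=P([(84,133),(261,141),(259,198),(83,189)],335,190,3.2,38);print("bar",bar.round(1),bar.mean(0))
for i in range(4): print(np.linalg.norm(bar[i]-bar[(i+1)%4]).round(1))
bed=P([(49,57),(37,269)],335,190,3.2,30);print("bed back",bed,np.linalg.norm(bed[0]-bed[1]))
fr=P([(669,305)],335,190,3.2,30);print("bed front right",fr,np.linalg.norm(bed[1]-fr[0]))
l=P([(300,78),(291,248)],335,190,3.2,84);print("guard top",l,np.linalg.norm(l[0]-l[1]))
E
```

```text
206 [np.float64(4.0), np.float64(-3.0), np.float64(59.0), np.float64(56.0), np.float64(2.0), np.float64(1.0)]
210 [np.float64(6.0), np.float64(58.0), np.float64(60.0), np.float64(59.0), np.float64(59.0), np.float64(60.0)]
214 [np.float64(3.0), np.float64(55.0), np.float64(57.0), np.float64(55.0), np.float64(61.0), np.float64(56.0)]
218 [np.float64(57.0), np.float64(63.0), np.float64(57.0), np.float64(57.0), np.float64(59.0), np.float64(58.0)]
222 [np.float64(62.0), np.float64(59.0), np.float64(58.0), np.float64(62.0), np.float64(57.0), np.float64(56.0)]
226 [np.float64(61.0), np.float64(58.0), np.float64(58.0), np.float64(58.0), np.float64(55.0), np.float64(41.0)]
230 [np.float64(58.0), np.float64(58.0), np.float64(57.0), np.float64(59.0), np.float64(55.0), np.float64(23.0)]
234 [np.float64(51.0), np.float64(53.0), np.float64(55.0), np.float64(55.0), np.float64(47.0), np.float64(0.0)]
238 [np.float64(18.0), np.float64(17.0), np.float64(15.0), np.float64(18.0), np.float64(21.0), np.float64(3.0)]
mat [[541.9 387.1]
 [555.6 169.4]
 [438.  161. ]
 [424.3 379.3]] [489.96751325 274.21936304]
218.1
117.9
218.8
117.9
block 52 [[489.2 364.1]
 [498.1 305.6]
 [475.2 301.8]
 [466.3 360.8]] [482.2 333.1] 59.15112958697738 23.2113440326567
block 58 [[488.7 362.5]
 [497.6 304.4]
 [474.9 300.6]
 [466.  359.3]] [481.8 331.7] 58.81451768412909 23.079255013612546
tip [507.49194863 185.6024802 ] 24.17903396387959
148.35095881311855 -80.03025178232596
bar [[630.3  30.4]
 [621.7 -89. ]
 [582.6 -85.6]
 [591.6  32.4]] [606.54114434 -27.95222861]
119.8
39.2
118.4
38.7
bed back [[686.14038484  52.30460101]
 [538.92675896  64.83161829]] 147.7456524091755
bed front right [[ 505.2552293  -354.27957384]] 420.4616073759423
guard top [[ 653.89476065 -108.74549126]
 [ 542.39272023  -96.60571427]] 112.16095221678502
```

```bash
cat >> h.py <<'E'
Z=np.array([0,0,1.])
def tool(yaw_deg,sgn=1):
    """stick x axis along yaw; tool y down; tool z = sgn*stick x"""
    a=np.radians(yaw_deg);tz=sgn*np.array([np.cos(a),np.sin(a),0]);ty=-Z;tx=np.cross(ty,tz)
    return toq(R.from_matrix(np.c_[tx,ty,tz]))
E
python3 - <<'E'
from h import *
from rig import bot
s=bot.read_state();print(rot(s["tool_rot"]).as_matrix().round(2))
for sg in(1,-1):
  for p,y in (((482,332,180),-80.2),((482,332,43),-80.2),((625,190,80),-94.6),((605,-10,80),-94.6)):
    j=bot.ik(p,tool(y,sg));print(sg,p,None if j is None else np.round(j,2))
E
```

```text
[[ 0.3  -0.    0.95]
 [-0.95  0.    0.3 ]
 [-0.   -1.    0.  ]]
1 (482, 332, 180) None
1 (482, 332, 43) None
1 (625, 190, 80) None
1 (605, -10, 80) None
-1 (482, 332, 180) [ 0.54  0.44  1.5  -0.    1.2   0.37]
-1 (482, 332, 43) [ 0.54  0.62  1.58 -0.    0.94  0.37]
-1 (625, 190, 80) [ 0.24  0.7   1.35 -0.    1.1   0.32]
-1 (605, -10, 80) [-0.08  0.6   1.51 -0.    1.03  0.  ]
```

```bash
python3 - <<'E'
from h import *
from rig import bot
s=bot.read_state()
bot.servo_line([165.5,-524,420],speed=250)
j=bot.read_state()["joint_positions"].copy(); j[0]=0.45;j[5]=0.3
bot.move_joints(j)
bot.move_to([481.9,332,200],tool(-80.2,-1))
s=bot.read_state();c=bot.read_camera("wrist");pickle.dump((s,c),open("pics/w1.pkl","wb"));cv2.imwrite("pics/w1.png",c["image"])
print(s["clock"],s["ee_pos"],s["ft_force"],s["grip_width"])
E
```

```text
4.8833 [482.63778174 332.02452474 201.61906173] [ 0.02213767 -0.06259387  0.9531069 ] 85.25629170383637
```

View pics/w1.png

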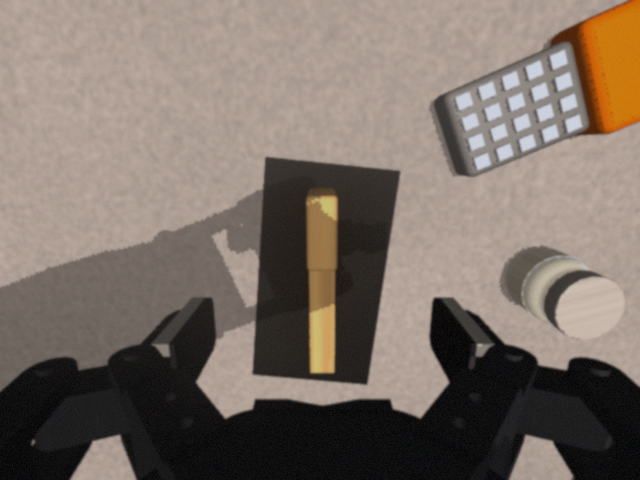

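```bash
python3 - <<'E'
from h import *
s,c=pickle.load(open("pics/w1.pkl","rb"))
crop(c["image"],240,150,170,240,2.5,"pics/w1c.png")
E
```

```text
(no output)
```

View pics/w1c.png

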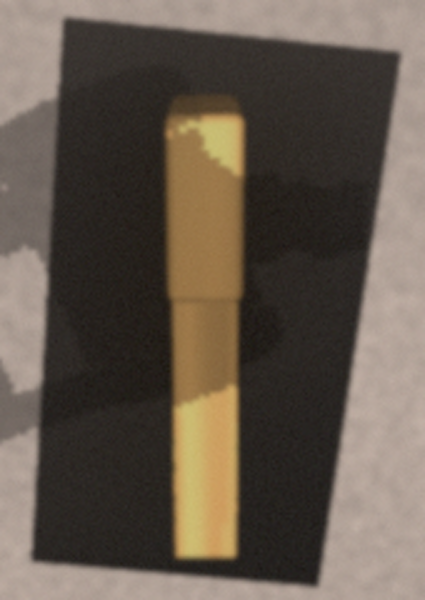

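```bash
python3 - <<'E'
from h import *
s,c=pickle.load(open("pics/w1.pkl","rb"))
def P(pts,z): return np.array([onplane(c,240+(u+.5)/2.5-.5,150+(v+.5)/2.5-.5,z,s)[:2] for u,v in pts])
b=P([(165,116),(244,116),(243,298),(167,297)],58);print(b.round(1),b.mean(0),np.linalg.norm(b[0]-b[1]),np.linalg.norm(b[1]-b[2]))
t=P([(176,557),(238,557)],17);print(t,t.mean(0))
d=t.mean(0)-b.mean(0);print(np.linalg.norm(d),np.degrees(np.arctan2(d[1],d[0])))
m=P([(65,19),(399,53),(317,584),(33,559)],3);print(m.round(1),m.mean(0))
for i in range(4): print(np.linalg.norm(m[i]-m[(i+1)%4]).round(1))
print(np.degrees(np.arctan2(*((m[2]+m[3]-m[0]-m[1])[::-1]))))
E
```

```text
[[466.1 360.2]
 [489.4 364.2]
 [499.4 307.6]
 [475.7 303.9]] [482.67547839 333.98594854] 23.65510112242365 57.494377864410886
[[496.82514244 183.30461778]
 [520.98993553 187.39471609]] [508.90753898 185.34966694]
150.93331379261363 -79.9912244746855
[[425.  380.5]
 [543.2 388.8]
 [558.  170.7]
 [439.8 162.9]] [491.51800494 275.72145934]
118.5
218.5
118.4
218.1
-86.11633024841996
```

```bash
python3 - <<'E'
from h import *
from rig import bot
q=tool(-80,-1)
bot.servo_line([482.4,333.2,43],attitude=q,speed=130)
print(bot.read_state()["ee_pos"])
bot.move_gripper(15,grip_force=110)
s=bot.read_state();print(s["grip_width"],s["ft_force"],s["ee_pos"])
bot.servo_line([482.4,333.2,130],speed=120)
s=bot.read_state();print(s["clock"],s["grip_width"],s["ft_force"],s["moment"],s["ee_pos"])
c=bot.read_camera("wrist");pickle.dump((s,c),open("pics/w2.pkl","wb"));cv2.imwrite("pics/w2.png",c["image"])
E
```

```text
[482.78277599 333.42098002  43.81381775]
22.826961239103827 [-0.89806469  0.59822065  5.00785684] [482.62103962 333.32848197  43.36778347]
7.7583 22.745081461933697 [-0.60636032 -0.44935383 -1.72234164] [ 0.11725379 -0.00936978  0.0324834 ] [482.06860302 333.00650562 129.18117982]
```

View pics/w2.png

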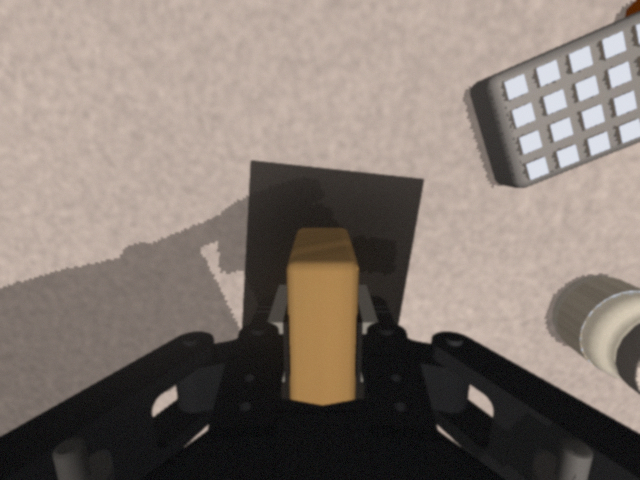

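```bash
python3 - <<'E'
from h import *
from rig import bot
q=tool(-94.6,-1)
bot.servo_line([495,325,160],speed=200)
bot.move_to([625,206,120],q)
bot.servo_line([625,206,85],speed=100)
s=bot.read_state();print(s["clock"],s["ft_force"],s["ee_pos"])
for n in("scene","top"):
    c=bot.read_camera(n);pickle.dump((s,c),open(f"pics/{n}3.pkl","wb"));cv2.imwrite(f"pics/{n}3.png",c["image"])
c=pickle.load(open("pics/top3.pkl","rb"))[1];crop(c["image"],250,170,260,130,3,"pics/top3c.png")
c=pickle.load(open("pics/scene3.pkl","rb"))[1];crop(c["image"],130,130,260,200,3,"pics/scene3c.png")
E
```

```text
9.375 [ 0.95031676  0.45236171 -1.09552815] [624.82986602 206.42292358  85.04100648]
```

View pics/top3c.png

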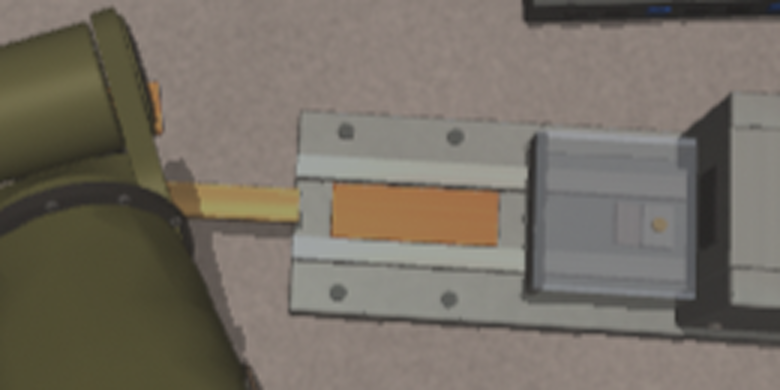

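View pics/scene3c.png

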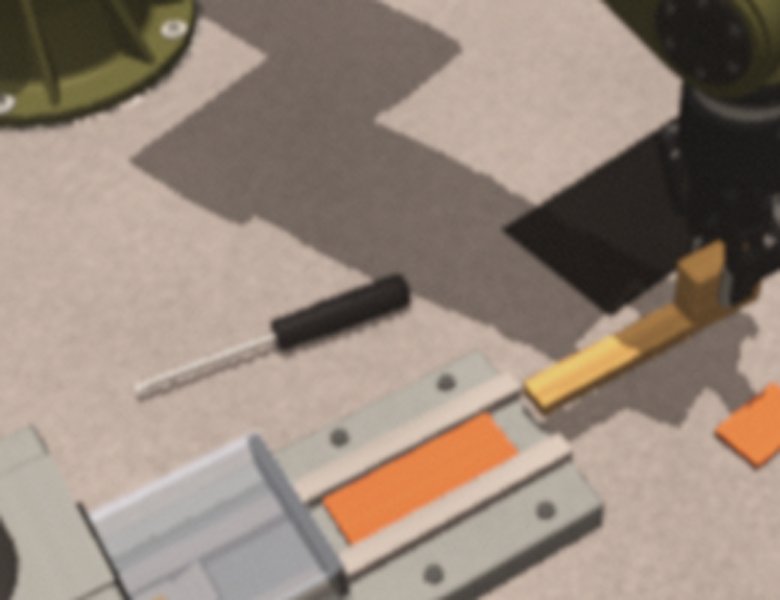

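```bash
python3 - <<'E'
from h import *
s,c=pickle.load(open("pics/top3.pkl","rb"))
def P(pts,z): return np.array([onplane(c,250+(u+.5)/3-.5,170+(v+.5)/3-.5,z)[:2] for u,v in pts])
t=P([(299,189),(299,222)],59);print("tip",t,t.mean(0))
bl=P([(215,185),(215,216.5)],59);print(bl.mean(0)); d=t.mean(0)-bl.mean(0);print(np.degrees(np.arctan2(d[1],d[0])))
b=P([(332,184),(499,191),(498,245),(332,237)],38);bb=(b[0]+b[3])/2;bf=(b[1]+b[2])/2;print("bar back",bb,"front",bf,np.linalg.norm(bf-bb));d=bf-bb;print(np.degrees(np.arctan2(d[1],d[0])))
e=P([(301,111),(290,312)],30);print("bed",e.mean(0))
for (x,y) in [((299,176),(527,189)),((294,236),(527,249))]:
  k=P([x,y],42);d=k[1]-k[0];print("fence",np.degrees(np.arctan2(d[1],d[0])),k)
k=P([(300,112),(532,130)],30);d=k[1]-k[0];print("bededge",np.degrees(np.arctan2(d[1],d[0])))
k=P([(290,312),(673,334)],30);d=k[1]-k[0];print("bededge",np.degrees(np.arctan2(d[1],d[0])))
print("pred tip",np.array(s["ee_pos"])[:2]+150*np.array([np.cos(np.radians(-94.6)),np.sin(np.radians(-94.6))]))
E
```

```text
tip [[623.45617529  56.40118529]
 [599.60259991  57.11255689]] [611.5293876   56.75687109]
[616.47014815 116.36629413]
-94.73816229584793
bar back [611.27035444  32.30939587] front [602.78039303 -87.19687123] 119.80745937689618
-94.06357834984722
bed [613.50029929  58.38072168]
fence -94.81523309249607 [[ 636.4774019    55.53133247]
 [ 622.69786671 -108.04321327]]
fence -94.64689518629636 [[ 592.4961162    60.43655019]
 [ 579.00201243 -105.57951001]]
bededge -96.12965539585417
bededge -94.62113234630746
pred tip [612.80002737  56.90609182]
```

```bash
python3 - <<'E'
from h import *
s,c=pickle.load(open("pics/top3.pkl","rb"))
for u in range(312,350,3): 
    z=np.array([dep(c,u,v) for v in (235,236,237,238,239)]);print(u,np.median(z,0).round(1))
z=np.array([dep(c,u,v)[2] for u in range(366,412) for v in range(235,248)]);print("bar z",np.median(z))
E
```

```text
312 [616.5 136.4  57.2]
315 [615.6 129.9  57.9]
318 [616.  123.5  57.7]
321 [615.6 117.1  58.5]
324 [615.9 110.7  57.4]
327 [614.5 104.2  59.5]
330 [615.6  97.9  57. ]
333 [613.   91.5  57.8]
336 [614.9  85.1  59.1]
339 [615.2  78.6  59.8]
342 [614.4  72.3  58.9]
345 [614.3  65.9  59.1]
348 [614.   59.5  58.9]
bar z 37.49471603384427
```

```bash
cat >> h.py <<'E'
YAW=-94.7
F=np.array([np.cos(np.radians(YAW)),np.sin(np.radians(YAW)),0])
P0=np.array([627.1,206.4,72.0])   # TCP origin of feed travel
E
python3 - <<'E'
from h import *
from rig import bot
q=tool(YAW,-1)
bot.servo_line(P0,attitude=q,speed=60)
bot.dwell(0.2)
s=bot.read_state();f0=s["ft_force"];print(s["clock"],f0,s["ee_pos"],(s["ee_pos"]-P0)@F)
r=bot.servo_line(P0+18*F,attitude=q,speed=60);print(r)
r=bot.servo_line(P0+32*F,attitude=q,speed=20,until_force=2.0)
s=bot.read_state();print(r,s["clock"],(s["ft_force"]-f0).round(2),(s["ft_force"]-f0)@F,(s["ee_pos"]-P0)@F,s["ee_pos"])
np.save("f0.npy",f0)
c=bot.read_camera("top");pickle.dump((s,c),open("pics/top4.pkl","wb"));crop(c["image"],250,170,260,130,3,"pics/top4c.png")
c=bot.read_camera("scene");crop(c["image"],130,130,260,200,3,"pics/scene4c.png")
E
```

```text
10.0417 [ 0.00346574 -0.30512343 -0.04394048] [627.2052002  206.43547614  72.24405216] -0.04397679228556318
False
True 10.9833 [ 0.1   1.35 -0.59] -1.3500209863778503 26.81588208263148 [624.65135144 179.6949578   71.49276126]
```

View pics/top4c.png

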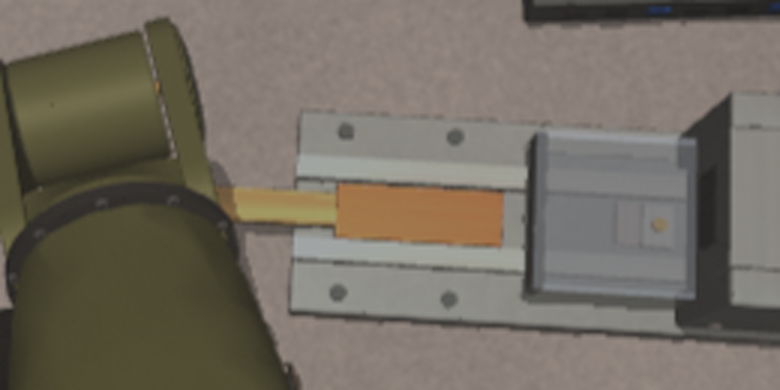

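View pics/scene4c.png

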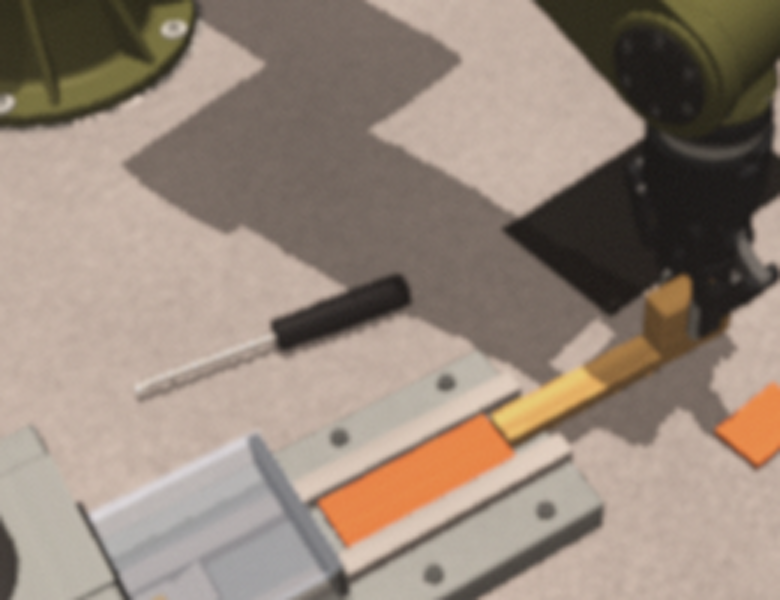

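```bash
python3 - <<'E'
from h import *
from rig import bot
q=tool(YAW,-1);f0=np.load("f0.npy")
def rd(t):
    s=bot.read_state();d=s["ft_force"]-f0;print(t,round(s["clock"],2),"F",round(-d@F,2),"z",round(d[2],2),"s",round((s["ee_pos"]-P0)@F,2))
bot.servo_line(P0+95*F,attitude=q,speed=50);rd(95)
for k in range(100,166,5):
    r=bot.servo_line(P0+k*F,attitude=q,speed=25,until_force=25);rd(k)
    if r: print("STOP");break
s=bot.read_state();print(s["grip_width"],s["ee_pos"])
c=bot.read_camera("scene");crop(c["image"],130,130,260,200,3,"pics/scene5c.png")
E
```

```text
95 12.61 F 0.28 z -2.23 s 94.9
100 12.96 F -0.17 z -0.3 s 100.26
105 13.31 F -0.15 z -1.17 s 105.33
110 13.66 F 0.14 z -1.3 s 110.3
115 14.01 F 0.95 z -0.95 s 115.28
120 14.36 F 0.05 z -0.71 s 120.32
125 14.71 F 6.96 z -0.57 s 124.38
130 15.06 F 6.81 z 1.47 s 129.35
135 15.41 F 4.91 z 0.81 s 134.49
140 15.76 F 5.76 z 0.78 s 139.48
145 16.11 F 6.31 z 0.65 s 144.46
150 16.46 F 6.28 z 0.46 s 149.47
155 16.81 F 7.09 z -0.39 s 154.49
160 17.16 F 5.97 z 0.98 s 159.5
165 17.51 F 5.6 z 1.01 s 164.5
22.410502210573814 [613.79922265  42.43357063  72.32889153]
```

View pics/scene5c.png

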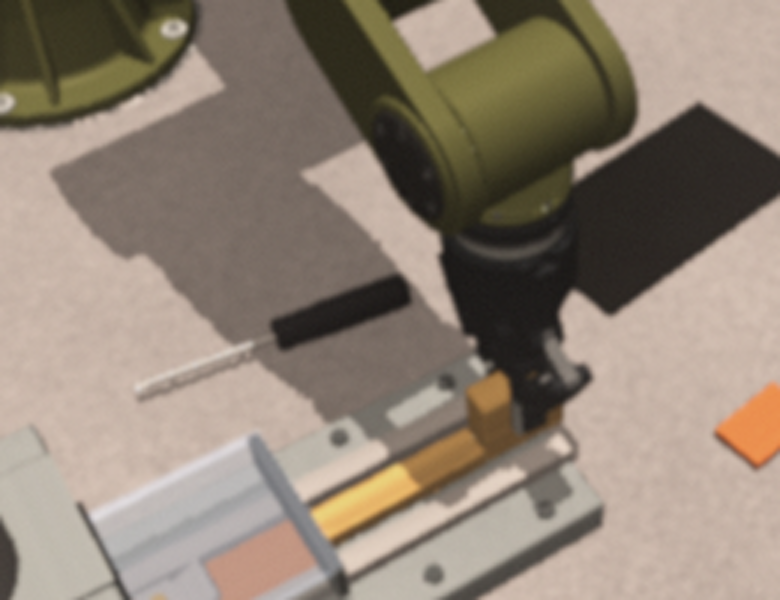

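```bash
python3 - <<'E'
from h import *
from rig import bot
q=tool(YAW,-1);f0=np.load("f0.npy")
L=[]
for k in range(166,220):
    bot.servo_line(P0+k*F,attitude=q,speed=10)
    fs=[];
    for _ in range(4):
        bot.dwell(0.02);s=bot.read_state();fs.append(-(s["ft_force"]-f0)@F)
    L.append((k,np.mean(fs),(s["ee_pos"]-P0)@F))
    print(k,round(s["clock"],2),round(L[-1][1],2),round(L[-1][2],2))
    if len(L)>6:
        base=np.median([x[1] for x in L[:max(5,len(L)-8)]])
        if np.mean([x[1] for x in L[-2:]])-base>3.2: print("CONTACT base",base);break
np.save("L.npy",L)
E
```

```text
166 17.88 7.54 165.22
167 18.19 8.1 166.16
168 18.51 8.4 167.13
169 18.82 8.42 168.13
170 19.14 8.46 169.12
171 19.46 8.41 170.14
172 19.77 8.36 171.15
173 20.09 8.49 172.12
174 20.41 8.93 173.16
175 20.73 8.66 174.12
176 21.04 8.17 175.11
177 21.36 8.47 176.13
178 21.68 8.51 177.12
179 21.99 8.48 178.13
180 22.31 8.39 179.13
181 22.62 8.68 180.15
182 22.94 8.67 181.13
183 23.26 8.23 182.14
184 23.57 8.39 183.12
185 23.89 9.02 184.13
186 24.21 8.36 185.13
187 24.52 8.57 186.14
188 24.84 8.67 187.13
189 25.16 8.41 188.12
190 25.48 9.04 189.13
191 25.79 8.06 190.15
192 26.11 8.48 191.13
193 26.43 8.07 192.12
194 26.74 8.48 193.15
195 27.06 8.79 194.11
196 27.38 8.6 195.16
197 27.69 9.11 196.12
198 28.01 8.16 197.15
199 28.32 8.76 198.08
200 28.64 9.69 198.97
201 28.96 10.14 199.87
202 29.27 10.87 200.76
203 29.59 12.15 201.66
204 29.91 12.6 202.55
CONTACT base 8.472050503003278
```

```bash
python3 - <<'E'
from h import *
from rig import bot
q=tool(YAW,-1);f0=np.load("f0.npy")
for k in np.arange(205,212):
    bot.servo_line(P0+k*F,attitude=q,speed=10)
    fs=[];
    for _ in range(4):
        bot.dwell(0.03);s=bot.read_state();fs.append(-(s["ft_force"]-f0)@F)
    m=np.mean(fs);x=(s["ee_pos"]-P0)@F
    print(k,round(s["clock"],2),round(m,2),round(x,2))
    if m>15.6 or x>207.0: break
bot.dwell(0.3);s=bot.read_state();print(-(s["ft_force"]-f0)@F,s["ee_pos"])
c=bot.read_camera("scene");pickle.dump((s,c),open("pics/scene6.pkl","wb"));crop(c["image"],50,180,260,200,3,"pics/scene6c.png")
E
```

```text
205 30.29 13.34 203.42
206 30.68 14.12 204.34
207 31.06 15.0 205.22
208 31.44 15.83 206.1
15.96057338920614 [610.51262915   0.95583365  72.64290457]
```

View pics/scene6c.png

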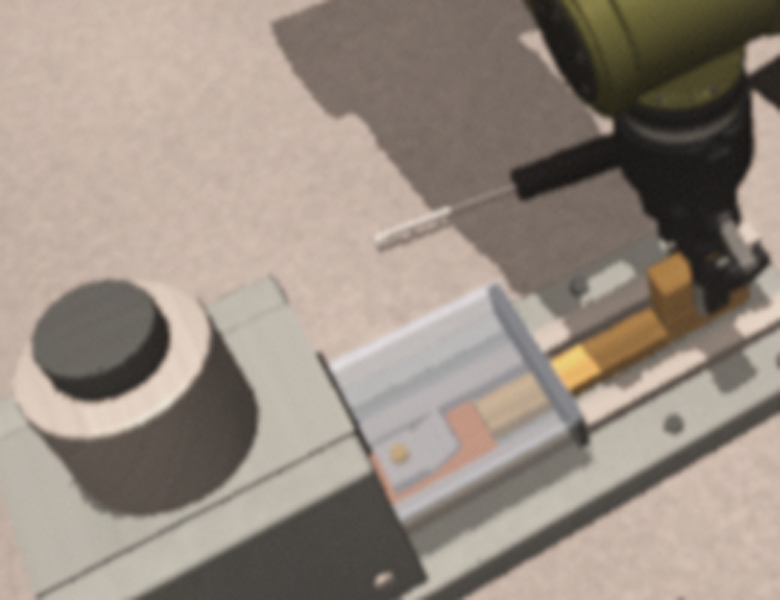

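```bash
python3 - <<'E'
from h import *
from rig import bot
q=tool(YAW,-1);q2=tool(-86.1,-1)
bot.servo_line(P0+195*F,attitude=q,speed=25)
bot.servo_line(P0+60*F,attitude=q,speed=90)
s=bot.read_state();c=bot.read_camera("top");pickle.dump((s,c),open("pics/top7.pkl","wb"));crop(c["image"],250,170,260,130,3,"pics/top7c.png")
c=bot.read_camera("scene");crop(c["image"],50,130,260,200,3,"pics/scene7c.png")
bot.servo_line(P0+30*F+[0,0,85],attitude=q,speed=120)
bot.move_to([486.9,332.9,130],q2)
bot.servo_line([486.9,332.9,60],attitude=q2,speed=120)
s=bot.read_state();print(s["clock"],s["ee_pos"],s["ft_force"])
c=bot.read_camera("scene");pickle.dump((s,c),open("pics/scene8.pkl","wb"));crop(c["image"],270,120,200,150,4,"pics/scene8c.png")
E
```

```text
36.6917 [487.43903565 332.87011227  60.63314419] [ 0.42703828 -0.16207088 -1.16276747]
```

View pics/scene7c.png

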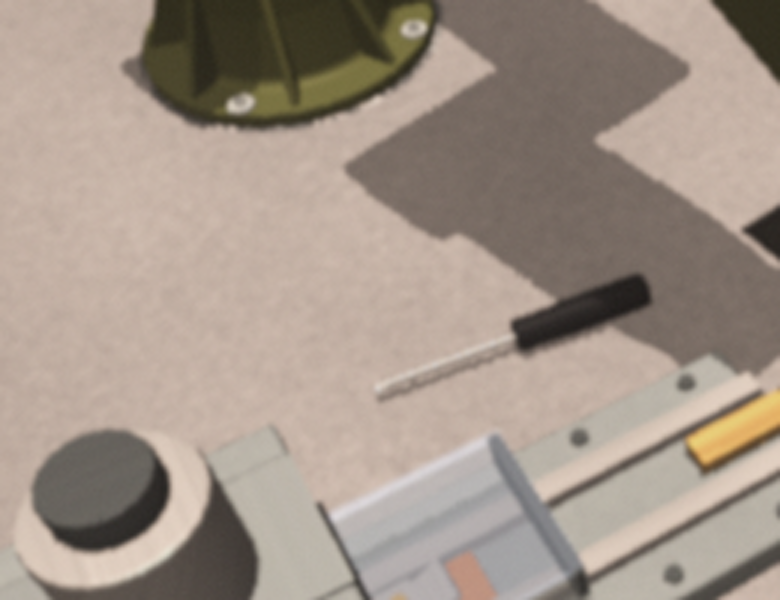

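View pics/scene8c.png

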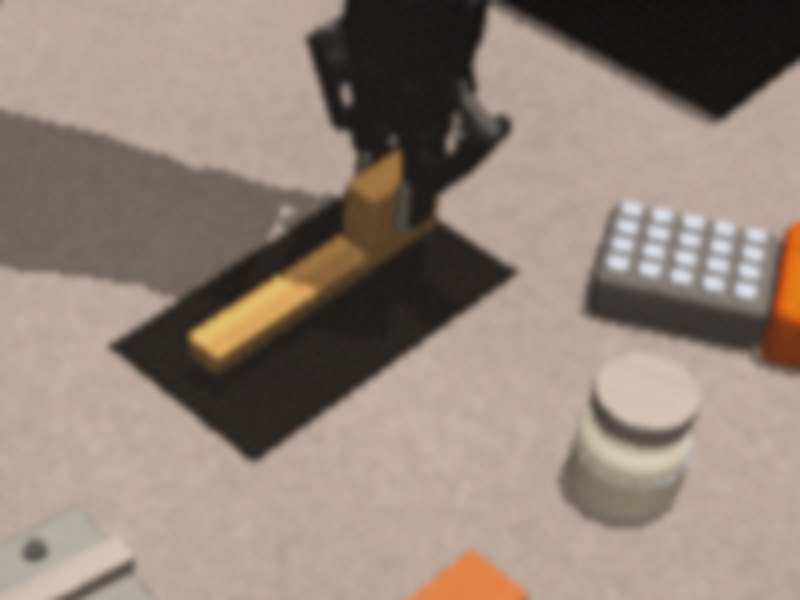

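View pics/top7c.png

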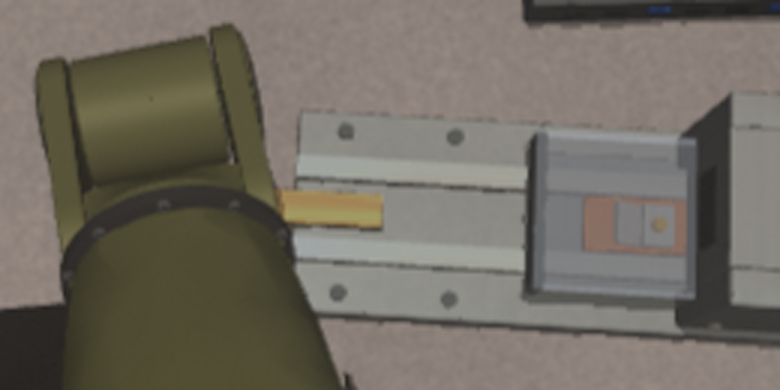

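```bash
python3 - <<'E'
from h import *
from rig import bot
s,c=pickle.load(open("pics/top7.pkl","rb"))
print("bar back",onplane(c,250+584.5/3-.5,170+223/3,38), "tip was",np.array([610.51,0.956,0])+150*F)
q2=tool(-86.1,-1)
r=bot.servo_line([486.9,332.9,42],attitude=q2,speed=25,until_force=4)
s=bot.read_state();print(r,s["clock"],s["ee_pos"],s["ft_force"])
bot.move_gripper(60)
bot.dwell(0.2)
bot.servo_line([486.9,332.9,200],attitude=q2,speed=120)
j=bot.read_state()["joint_positions"].copy();j[0]+=0.75
bot.move_joints(j)
s=bot.read_state();print(s["clock"],s["ee_pos"])
c=bot.read_camera("top");pickle.dump((s,c),open("pics/top9.pkl","wb"));cv2.imwrite("pics/top9.png",c["image"])
crop(c["image"],190,250,130,95,6,"pics/top9s.png");crop(c["image"],335,190,250,110,3.2,"pics/top9h.png")
E
```

```text
bar back [ 596.81858192 -148.05696906   38.        ] tip was [ 598.21922371 -148.53960802    0.        ]
True 37.375 [486.73053813 332.85000419  43.36129902] [-0.82741565 -0.67183278  6.84139093]
41.075 [130.23501144 575.04555416 199.21955637]
```

View pics/top9.png

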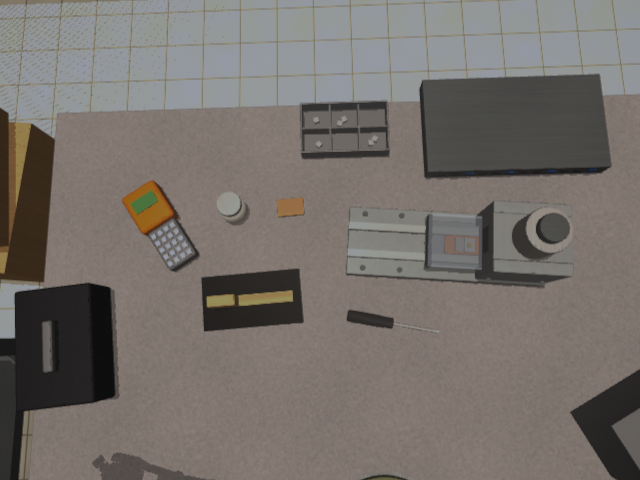

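View pics/top9s.png

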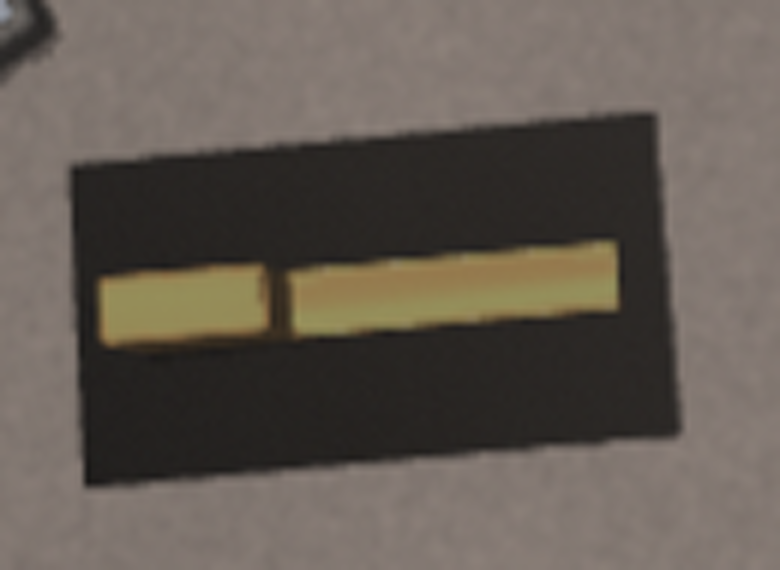

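View pics/top9h.png

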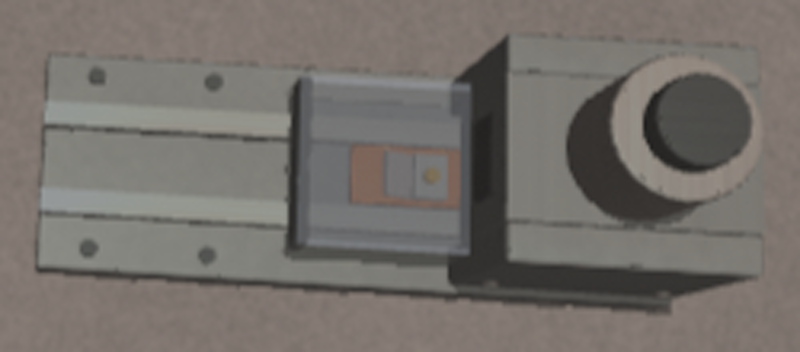

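```bash
python3 -c "
from rig import bot
bot.finish_job();print(bot.read_state()['clock'])"
```

```text
the job is handed in; nothing more can be done
the job is handed in; nothing more can be done
```

The bar is under the guard bearing on the sprung stop, the push stick is back on its mat, and I handed the job in shortly after 41 s of the 67 s allowed. No verdict is reported.

- **Push:** Past the hold-down shoe the drag was steady at about 8.5 N, read between 1 mm steps. The force started to rise at about 198 mm of feed travel, with a slope close to 0.8 N/mm. I stopped at about 16 N, which puts about 7.4 N on the stop, or roughly 9 mm of its 15 mm stroke.
- **Bar after withdrawal:** In the top camera the bar's back end is about 43 mm inside the mouth. It is within about 1 mm of where the stick left it, and it did not move between the withdrawal picture and the last one. The force still on the stop could not be measured after the stick was withdrawn. It should be close to 7 N, because the drag is larger than the spring force.
- **Stick:** The last top picture shows it lying flat on the mat, grip end about 58 mm behind the centre. It touched down at the same height it was picked up from.
- **Bystanders:** The screwdriver, offcut, jar and labeller appear where they were at the start.

No check failed. The one disagreement was small: the measured feed direction varied by about 0.5° between features, with one rough edge reading 1.5° off. I used the fence lines.

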